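# Open the bayonet strainer and take out its basket

### The job

The strainer basket in the slanted steel housing is due for washing. Press the bayonet cover down against its spring, twist it a quarter turn counter-clockwise to free its ears from the hooks and lift it off; then lift out the basket by its bail, and set cover and basket down gently side by side on the floor of the white tray, both upright (grip bar and bail on top). Leave everything else on the table standing where it is.

Things in the scene. Friction and masses are not known exactly. Their poses are not given: they have to be found in the camera images.
- housing: Steel strainer pot on a dark stand, fixed. Origin on the table under the stand (base plate 170 x 130, x -80 to +90 mm), z up. The pot's axis leans 30 degrees towards the housing's own -x: it points along (-0.5, 0, 0.866) in this frame. Pot 100 mm diameter, bore 72; its 132 mm flange carries two opposed hooks, 47 to 66 mm from the axis, tops 12 mm beyond the rim plane.
- rim (a point): Centre of the pot's mouth, on its axis, at (-35, 0, 150) mm in the housing's frame; axes as the housing (not slanted). The locked cover's flange lies in this plane on a rubber seal ring (inside 74, outside 88 mm) that a spring pushes outward along the axis: 6 N, plus 0.6 N per mm pushed in, stroke 9 mm.
- cover_grip (a point): Centre of the grey grip bar of the loose bayonet cover: 70 long (y) x 14 thick (x) x 31 mm high (z). z: the cover's axis, outward (30 degrees off vertical on the pot); y: along the bar and both ears. The domed cap, 68 mm diameter, begins 15.5 mm below this point. With the cover standing on a floor this point is 68.5 mm above it. On the pot, bar along the housing's y.
- basket_grip (a point): Centre of the flat crossbar on the bail of the strainer basket, loose in the pot, hidden under the cover at first: 47 long (y) x 10 thick (x) x 12 mm high (z). z: basket's axis, slanted as the pot while in it; y along the housing's y. It lies 23 mm outward of the rim plane and 103 mm above the basket's underside. Draw it 85 mm out along the axis to clear the pot (140 before levelling it).
- basket_foot (a point): Centre of the basket's underside, axes as basket_grip.
- cover: The cover itself, about 0.25 kg, axes as cover_grip; origin 62.5 mm below it, at the flange's underside (flange 88 mm diameter, ears to 56 mm radius, 18 wide; spigot 6 mm further down). To free: push 5 to 9 mm inward along the axis (7 is good) before turning, keep it in, turn 70 to 145 degrees (80 is good) counter-clockwise seen from outside (+z), draw outward along the axis.
- basket: The basket itself, about 0.15 kg: steel can 64 mm diameter, 62 tall, 109 with its bail; origin at the centre of its underside.
- seal_ring (a joint): How far the sprung seal ring under the cover is pushed in, m: about 0.001 at the start, 0.009 at the stop.
- tray: White loose food tray, 280 (x) x 200 (y) x 50 mm; origin at the centre of its underside, z up; floor 2 mm thick, 240 x 160 mm usable inside, walls 50 mm high.
- check_weight: bystander: steel 500 g check weight, 38 mm across, 62 tall, standing between housing and tray; origin at the centre of its underside
- peeler: bystander: white-handled peeler lying flat, 170 x 25 x 18 mm, long axis along its own x, between housing and tray; origin at the centre of its underside
- tape: bystander: roll of tape lying flat, 72 mm across, 25 tall, behind the housing and tray (unlisted: a tub 140 tall and a spray bottle 220 tall farther back, a shaker 110 tall and a cup at the far left); origin at the centre of its underside

How it is judged:
By the outcome, as a careful person would: the job done as asked, in the order asked, and still so for the second after the job is handed in, with the robot touching nothing.
It also fails if it takes over 61 s, if anything falls off the work surface, if the arm or the gripper's body presses on something with over 40 N, if the wrist force passes 120 N, or if a joint passes its speed limit or range.

### The arm

A 7-joint arm with a two-finger parallel gripper is mounted at the origin on a cart in front of the work surface, level with it; the furniture and walls round the work are solid. World frame = base frame: x ahead of the robot, y to its left, z up, the work surface at z = 0. Lengths are in m, angles in rad, forces in N, time in s.
With the tool pointing down it reaches from about 0.4 to 0.925 m from the base axis. Payload 4.1 kg.
Tool frame: the origin (TCP) lies at the very end of the fingers, on their centre line; the grasp point (between the pads) lies 19 mm behind it; x points along the fingers, y is the direction in which the jaws open and shut, and the axes are right-handed (so a half turn about x gives the same grasp; the last joint's range is limited). The gripper opens to 85 mm and grips with 20 to 120 N. Pads are 22 mm wide; open, the fingers measure 114 mm over their backs; the gripper's body (76 mm by 85 mm) begins 54 mm behind the grasp point. The pads swing forward as they close: fully open they stand 13 mm farther back than shut.
Start: joints at [1.091, 0.398, 0.045, 1.537, -0.019, 1.207, -0.051], TCP at [0.242, -0.603, 0.207] pointing down, gripper open.
Joint ranges: [-2.82, 2.82], [-0.49, 2.23], [-1.37, 1.46], [0, 2.46], [-1.36, 4.5], [0.23, 2], [-2.94, 2.94]. Speed limits (rad/s): [2.57, 2.57, 3.14, 3.14, 3.14, 3.14, 3.14].

### API

Orientations are given as a unit quaternion [w, x, y, z].
In Python, from bench import robot gives the robot as it stands.
- The arm moves only by the tool send_rows, never from a script. Its arguments are lists of equal length, an entry for each row: "jaw": the closure in counts, from 0 (fully open) to 255 (shut); "linear": the shift along the tool's x, y, z each as a share of 15 cm, from -1 to 1, a list of three; "delta_rot": the turn, a rotation vector about the tool's x, y, z each as a share of 0.08 rad, from -1 to 1, a list of three. A call has 1 to 12 rows; each row shifts and turns the commanded pose from where the row before left it, along the tool's axes as they then stand; what a row does not reach is not made up. A row lasts 1/12 s, in which the tool goes at most 41.7 mm and 7.16 degrees, less where a joint would pass 70% of its speed; a pose out of reach is approached as far as the arm can. A call with a number of a shift or a turn outside -1 to 1 is refused whole. A call with a gripper value outside its range is refused whole. The fingers move at their own pace and stop on an object; "grip_force" is the grip in N (left out, the last holds). Time passes only in rows, so rows that do not move let the fingers close. It gives the time, the measured TCP pose, the force and the opening at its end, in the units of the state.
- robot.get_state(): the state, without advancing time (a new reading comes with each control period).
- robot.get_image(name): name is "scene" or "top" or "wrist"; returns (picture, depth): 400x640x3 uint8, blue, green, red; 400x640 float32, m along the optical axis (not along the pixel's ray), 0 where there is no reading.
- robot.camera_params(name): a dict with "camera_matrix" (3x3 intrinsics, pixels), "rvec" (rotation vector, rad) and "tvec" (3), from world to camera coordinates, as OpenCV has them; the wrist camera has in their place "hand_eye" (4x4, takes a point from camera to tool coordinates, whose origin is the TCP and whose axes are the tool frame's). Camera axes: x right, y down, z forward; pixel columns grow to the right and rows downward; lengths in m; the calibration is good to about 2 mm. The wrist camera is an equidistant fisheye: a pixel r from the principal point sees the ray r / f radians off the axis. A picture is of the moment at which its call begins: read the wrist's pose just before it. camera_params takes no time and is no camera call.
- robot.finish_job(): hands the job in, once; it reports no verdict.
Trained networks look in the newest picture that a camera, given by its name, has taken for a name from the list of things; names that differ only in an ending like _2 or _b are one class to them, and where a whole thing is asked for, a point or a joint stands for the part that bears it (a point fixed in the world has none). Each returns a list of dicts, best first, with "conf" (0 to 1); they miss things now and then, are a little off and sometimes report something else, mostly with a low value. They report only what shows in the picture. A call takes as long as a camera call.
- robot.recognise(camera, name): "position" ([x, y, z] in m, in world coordinates, good to about 4 mm: the middle of the surface that is visible of it).
- robot.cut_out(camera, name): "region" (400x640 bool, what is visible of it).
- robot.spot_point(camera, name): "position" ([x, y, z] in m, in world coordinates, good to about 4 mm: a listed point, or the origin of a listed thing).
The state is a dict: "t": time; "joints": joint angles; "dq": joint speeds; "tau": joint torques, N m; "ee_pos": TCP position; "ee_rot": TCP orientation; "force": force on the tool from outside, world axes, zero at the start; "wrist_torque": the same for the moment, N m; "gripper_width": opening from 0.0 (shut) to 1.0 (fully open).
Only numpy, scipy, OpenCV 4.12 (cv2) and the standard library are available. Lean on these libraries where they do the work, as an engineer would, in place of code of your own. Each camera call takes 0.05 s, during which the arm holds its last target. There are 200 camera calls.

## Working session

There is one attempt and no reset: what is moved stays moved. The work goes in short steps, Python scripts to look and compute and a tool call to move; the robot and the scene stay as the last step left them, time stands still between calls to the robot, and variables do not carry over. Pictures are saved under pics/ and viewed, about 8 in all and at most 12, crops included, and the job is handed in when it is done.

Besides the shell and the picture viewer there is one more tool, called after ">>>" as name(argument=value, ...) on one line, values as JSON. send_rows: Moves the arm, as the interface text tells. Shift numbers are shares of 15 cm and turn numbers shares of 0.08 rad, none past 1 either way. Its arguments: {"type":"object","properties":{"jaw":{"type":"array","items":{"type":"number"}},"linear":{"type":"array","items":{"type":"array","items":{"type":"number"}}},"delta_rot":{"type":"array","items":{"type":"array","items":{"type":"number"}}},"grip_force":{"type":"number"}},"required":["jaw","linear","delta_rot"]}

```bash
ls; mkdir -p pics; python3 - <<'E'
from bench import robot
import cv2,numpy as np
s=robot.get_state(); print({k:np.round(v,3).tolist() for k,v in s.items()})
for c in ["scene","top"]:
    im,d=robot.get_image(c); cv2.imwrite(f"pics/{c}0.png",im)
    for n in ["housing","rim","cover_grip","cover","tray","check_weight","peeler","tape"]:
        r=robot.spot_point(c,n)
        print(c,n,[(np.round(x["position"],3).tolist(),round(x["conf"],2)) for x in r[:2]])
print(robot.camera_params("wrist"))
E
```

```text
pics
{'t': 0.0, 'joints': [1.091, 0.399, 0.045, 1.538, -0.019, 1.207, -0.051], 'dq': [0.001, -0.0, 0.001, -0.001, -0.0, -0.0, -0.001], 'tau': [-0.001, -47.513, 1.364, -25.422, 0.011, 0.009, -0.0], 'ee_pos': [0.241, -0.603, 0.206], 'ee_rot': [-0.133, -0.694, -0.135, 0.695], 'force': [0.142, -0.424, 0.509], 'wrist_torque': [-0.046, -0.008, 0.05], 'gripper_width': 1.001}
scene housing []
scene rim []
scene cover_grip [([0.539, 0.079, 0.203], 0.98)]
scene cover [([0.566, 0.081, 0.15], 0.85)]
scene tray [([0.533, 0.435, -0.001], 0.92)]
scene check_weight [([0.617, 0.259, 0.004], 0.8)]
scene peeler [([0.456, 0.251, 0.0], 0.84)]
scene tape [([0.732, 0.307, 0.001], 0.68)]
top housing [([0.6, 0.086, -0.004], 0.92)]
top rim []
top cover_grip [([0.536, 0.071, 0.208], 0.93)]
top cover []
top tray [([0.529, 0.437, 0.005], 0.76), ([0.537, 0.072, 0.207], 0.45)]
top check_weight [([0.618, 0.262, -0.0], 0.75), ([0.598, 0.089, -0.002], 0.68)]
top peeler []
top tape [([0.732, 0.308, -0.0], 0.95), ([0.539, 0.069, 0.212], 0.63)]
{'camera_matrix': array([[309.70691629,   0.        , 315.53065305],
       [  0.        , 309.70691629, 200.57324083],
       [  0.        ,   0.        ,   1.        ]]), 'hand_eye': array([[-2.65299176e-04, -2.81302271e-01,  9.59619175e-01,
        -1.66196201e-01],
       [ 9.99999732e-01, -7.29499064e-04,  6.26179254e-05,
         7.09798587e-04],
       [ 6.82426726e-04,  9.59618935e-01,  2.81302389e-01,
        -7.08524124e-02],
       [ 0.00000000e+00,  0.00000000e+00,  0.00000000e+00,
         1.00000000e+00]])}
```

View pics/scene0.png

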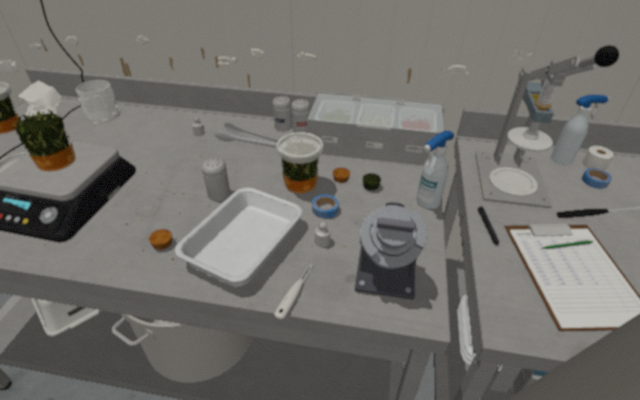

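View pics/top0.png

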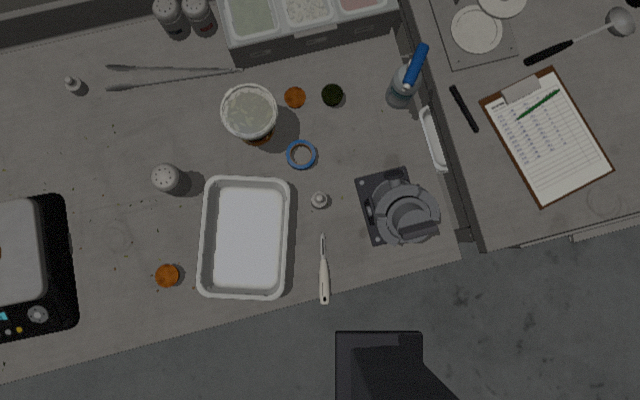

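The scene view shows the housing with its cover at about (390,235), the tray at (240,235), the peeler at (295,290) and the weight at (322,237). In the top view the grip bar is at (418,228) and the tray at (245,238). Next I'll measure the yaws and write a move helper.

```bash
cat > h.py <<'E'
from bench import robot
import cv2,numpy as np
from scipy.spatial.transform import Rotation as Ro
from scipy.linalg import expm,logm
def rot(q): return Ro.from_quat([q[1],q[2],q[3],q[0]]).as_matrix()
def pose():
    s=robot.get_state(); T=np.eye(4); T[:3,:3]=rot(s["ee_rot"]); T[:3,3]=s["ee_pos"]; return T,s
def mk(p,R):
    T=np.eye(4);T[:3,:3]=R;T[:3,3]=p;return T
def hRot(yaw): return Ro.from_euler('z',yaw).as_matrix()
def tool(xdir,ydir):   # tool R from finger direction and jaw direction
    x=np.array(xdir)/np.linalg.norm(xdir); y=np.array(ydir)-np.dot(ydir,x)*x; y/=np.linalg.norm(y)
    return np.column_stack([x,y,np.cross(x,y)])
def plan(A,B,n=None,v=0.03):  # equal rows of a body screw from A to B
    L=np.real(logm(np.linalg.inv(A)@B)); w=np.array([L[2,1],L[0,2],L[1,0]])
    if n is None: n=int(np.ceil(max(np.linalg.norm(L[:3,3])/v,np.abs(w).max()/0.075,1)))
    S=expm(L/n); print("rows",n,"lin",np.round(S[:3,3]/0.15,3).tolist(),"rot",np.round(w/n/0.08,3).tolist())
    M=A@expm(L*0.5); print("  mid",np.round(M[:3,3],3),"end",np.round(B[:3,3],3)); return n
def cloud(cam,d,mask):
    P=robot.camera_params(cam);K=P["camera_matrix"];R=cv2.Rodrigues(np.array(P["rvec"]))[0];t=np.array(P["tvec"]).ravel()
    v,u=np.nonzero(mask&(d>0)); z=d[v,u]
    c=np.column_stack([(u-K[0,2])/K[0,0]*z,(v-K[1,2])/K[1,1]*z,z]); return (c-t)@R
E
python3 - <<'E'
from h import *
T,s=pose(); print(np.round(T,3))
for c in ["top","scene"]:
    im,d=robot.get_image(c)
    P=cloud(c,d,np.ones(d.shape,bool))
    m=(np.abs(P[:,0]-.538)<.08)&(np.abs(P[:,1]-.075)<.08)&(P[:,2]>.203)&(P[:,2]<.24)
    Q=P[m]; 
    if len(Q)>10:
        U,S,V=np.linalg.svd(Q-Q.mean(0)); print(c,"bar",len(Q),Q.mean(0).round(4),V.round(3).tolist(),(S/len(Q)**.5).round(4), "yaw",np.degrees(np.arctan2(-V[0,0],V[0,1]))%180)
        r=cv2.minAreaRect(Q[:,:2].astype(np.float32)*1000); print("  rect",r)
    # tray via rim height band
    m=(np.abs(P[:,0]-.53)<.22)&(np.abs(P[:,1]-.436)<.16)&(P[:,2]>.043)&(P[:,2]<.056)
    r=cv2.minAreaRect(P[m][:,:2].astype(np.float32)*1000); print(c,"tray",m.sum(),r)
    # base plate band
    r=robot.cut_out(c,"housing")
    if r:
        Q=cloud(c,d,r[0]["region"]); print("housing",r[0]["conf"],len(Q),Q.min(0).round(3),Q.max(0).round(3))
        B=Q[Q[:,2]<.035]; print("  plate",len(B),np.round(np.median(B[:,2]),3),cv2.minAreaRect(B[:,:2].astype(np.float32)*1000))
    # tall surroundings
    m=(P[:,2]>.1)&(P[:,0]>.3)&(P[:,0]<.95)&(np.abs(P[:,1]-.3)<.4)
    H,_,_=np.histogram2d(P[m,0],P[m,1],bins=[np.arange(.3,1,.1),np.arange(-.1,.75,.1)]); print((H).astype(int))
E
```

```text
[[ 0.     0.372 -0.928  0.242]
 [-0.    -0.928 -0.372 -0.603]
 [-1.     0.     0.     0.207]
 [ 0.     0.     0.     1.   ]]
top bar 564 [0.5445 0.0759 0.2126] [[-0.328, 0.945, 0.011], [0.902, 0.317, -0.292], [-0.28, -0.086, -0.956]] [0.0188 0.0162 0.0035] yaw 19.16208713878295
  rect ((551.3900146484375, 76.78347778320312), (52.05418395996094, 70.34041595458984), 15.077728271484375)
top tray 2235 ((556.4924926757812, 439.36090087890625), (362.871337890625, 259.35101318359375), 16.230365753173828)
housing 0.96 3136 [ 0.509 -0.033 -0.004] [0.706 0.175 0.214]
  plate 989 0.016 ((611.1709594726562, 64.09516906738281), (182.88400268554688, 186.00567626953125), 15.22369384765625)
[[   0    0    0    0    0    0    0    0]
 [   0    0    0    0    0    0    0    0]
 [   0 1374 1122    0    0    0    0    0]
 [   0  553  530    0    0    0  332  264]
 [   0    0    0    0  533  904    0    0]
 [   0  933    0    0  415  766    0    0]]
scene bar 492 [0.5406 0.0743 0.2133] [[-0.866, -0.442, 0.235], [-0.445, 0.894, 0.042], [-0.229, -0.068, -0.971]] [0.0186 0.0183 0.0044] yaw 117.0583443127669
  rect ((549.129150390625, 76.46453094482422), (53.098323822021484, 69.46065521240234), 14.357336044311523)
scene tray 1722 ((556.3405151367188, 440.61651611328125), (367.4580078125, 259.1420593261719), 16.067951202392578)
housing 0.75 3626 [ 0.506  0.009 -0.002] [0.834 0.178 0.218]
  plate 1779 0.018 ((669.9508666992188, 108.915283203125), (307.8146667480469, 133.20928955078125), 14.218029975891113)
[[   0    0    0    0    0    0    0    0]
 [   0    0    0    0    0    0    0    0]
 [   0 2270  742    0    0    0    0    0]
 [   0  204  135    0    0    0  169  111]
 [   0    0    0    0  380  445    0    0]
 [   0 1015    0    0  154  274    0    0]]
```

```bash
cat >> h.py <<'E'
YAW=np.radians(15); H=hRot(YAW); AX=H@np.array([-.5,0,.8660254]); XD=H@np.array([.8660254,0,.5])
E
python3 - <<'E'
from h import *
T,s=pose()
g=np.array([.537,.072,.205]); B=mk(g+.13*AX,tool(-AX,XD)); n=plan(T,B)
L=np.real(logm(np.linalg.inv(T)@B))
for f in (.25,.5,.75): print((T@expm(L*f))[:3].round(2).tolist())
E
```

```text
rows 26 lin [-0.023, -0.025, -0.196] rot [-0.681, 0.182, 0.206]
  mid [ 0.488 -0.321  0.269] end [0.474 0.055 0.318]
[[0.14, 0.66, -0.74, 0.39], [-0.04, -0.74, -0.67, -0.49], [-0.99, 0.12, -0.07, 0.23]]
[[0.27, 0.85, -0.45, 0.49], [-0.03, -0.46, -0.89, -0.32], [-0.96, 0.26, -0.1, 0.27]]
[[0.4, 0.91, -0.1, 0.52], [0.03, -0.12, -0.99, -0.13], [-0.92, 0.39, -0.07, 0.3]]
```

>>> send_rows(jaw=[0,0,0,0,0,0,0,0,0,0,0,0], linear=[[-0.023,-0.025,-0.196],[-0.023,-0.025,-0.196],[-0.023,-0.025,-0.196],[-0.023,-0.025,-0.196],[-0.023,-0.025,-0.196],[-0.023,-0.025,-0.196],[-0.023,-0.025,-0.196],[-0.023,-0.025,-0.196],[-0.023,-0.025,-0.196],[-0.023,-0.025,-0.196],[-0.023,-0.025,-0.196],[-0.023,-0.025,-0.196]], delta_rot=[[-0.68,0.18,0.205],[-0.68,0.18,0.205],[-0.68,0.18,0.205],[-0.68,0.18,0.205],[-0.68,0.18,0.205],[-0.68,0.18,0.205],[-0.68,0.18,0.205],[-0.68,0.18,0.205],[-0.68,0.18,0.205],[-0.68,0.18,0.205],[-0.68,0.18,0.205],[-0.68,0.18,0.205]])

```text
t: 2.1
ee_pos: [0.4783, -0.3467, 0.2646]
ee_rot: [0.405, 0.68, 0.293, -0.536]
force: [0.9, 0.1, 0.0]
gripper_width: 0.998
```

>>> send_rows(jaw=[0,0,0,0,0,0,0,0,0,0,0,0], linear=[[-0.023,-0.025,-0.196],[-0.023,-0.025,-0.196],[-0.023,-0.025,-0.196],[-0.023,-0.025,-0.196],[-0.023,-0.025,-0.196],[-0.023,-0.025,-0.196],[-0.023,-0.025,-0.196],[-0.023,-0.025,-0.196],[-0.023,-0.025,-0.196],[-0.023,-0.025,-0.196],[-0.023,-0.025,-0.196],[-0.023,-0.025,-0.196]], delta_rot=[[-0.68,0.18,0.205],[-0.68,0.18,0.205],[-0.68,0.18,0.205],[-0.68,0.18,0.205],[-0.68,0.18,0.205],[-0.68,0.18,0.205],[-0.68,0.18,0.205],[-0.68,0.18,0.205],[-0.68,0.18,0.205],[-0.68,0.18,0.205],[-0.68,0.18,0.205],[-0.68,0.18,0.205]])

```text
t: 3.1
ee_pos: [0.4942, 0.0002, 0.3147]
ee_rot: [0.625, 0.582, 0.415, -0.313]
force: [-0.5, 0.8, 0.7]
gripper_width: 1.002
```

```bash
python3 - <<'E'
from h import *
T,s=pose(); print(T.round(3),s["joints"],s["t"],s["force"])
g=np.array([.537,.072,.205]); B=mk(g+.13*AX,tool(-AX,XD)); n=plan(T,B)
im,d=robot.get_image("wrist"); cv2.imwrite("pics/w1.png",im)
for n in ["cover_grip","cover","rim","housing"]:
    print(n,[(np.round(x["position"],4).tolist(),round(x["conf"],2)) for x in robot.spot_point("wrist",n)[:2]])
E
```

```text
[[ 0.46   0.874  0.155  0.494]
 [ 0.092  0.126 -0.988  0.   ]
 [-0.883  0.468 -0.023  0.315]
 [ 0.     0.     0.     1.   ]] [ 0.57713549 -0.26745991 -0.47711447  2.08752572 -0.34187091  0.84355416
  0.4053353 ] 3.1 [-0.48247111  0.84943787  0.65462274]
rows 2 lin [-0.021, -0.025, -0.193] rot [-0.652, 0.198, 0.217]
  mid [0.485 0.028 0.316] end [0.474 0.055 0.318]
cover_grip [([0.5384, 0.0682, 0.1981], 0.83)]
cover [([0.5675, 0.0774, 0.1484], 0.77)]
rim [([0.7296, 0.3026, 0.0059], 0.35)]
housing [([0.5989, 0.0897, 0.0007], 0.93)]
```

>>> send_rows(jaw=[0,0,0], linear=[[-0.021,-0.025,-0.193],[-0.021,-0.025,-0.193],[0,0,0]], delta_rot=[[-0.65,0.2,0.22],[-0.65,0.2,0.22],[0,0,0]])

```text
t: 3.6
ee_pos: [0.4738, 0.0559, 0.3171]
ee_rot: [0.652, 0.561, 0.431, -0.271]
force: [-0.2, 0.0, -1.1]
gripper_width: 0.999
```

```bash
cat >> h.py <<'E'
def wcloud(d,T,mask=None):
    P=robot.camera_params("wrist");K=P["camera_matrix"];f=K[0,0]
    m=d>0
    if mask is not None: m&=mask
    v,u=np.nonzero(m); z=d[v,u]; a=(u-K[0,2]);b=(v-K[1,2]); r=np.hypot(a,b)+1e-9; th=r/f
    rho=z*np.tan(th); c=np.column_stack([a/r*rho,b/r*rho,z,np.ones_like(z)])
    return (c@(T@P["hand_eye"]).T)[:,:3],u,v
E
python3 - <<'E'
from h import *
T,s=pose(); print(T.round(3),s["joints"].round(2) if hasattr(s["joints"],'round') else s["joints"],s["t"])
im,d=robot.get_image("wrist"); cv2.imwrite("pics/w2.png",im)
for n in ["cover_grip","cover"]:
    print(n,[(np.round(x["position"],4).tolist(),round(x["conf"],2)) for x in robot.spot_point("wrist",n)[:2]])
P,u,v=wcloud(d,T)
g=np.array([.537,.072,.205])
Q=(P-g)@np.column_stack([XD,H[:,1],AX])  # cover coords
m=(np.abs(Q[:,0])<.03)&(np.abs(Q[:,1])<.05)&(Q[:,2]>-.02)&(Q[:,2]<.03)
print(m.sum(),np.histogram(Q[m,2],bins=np.arange(-.02,.031,.003)))
top=m&(Q[:,2]>.009); q=Q[top]; print("top",len(q),q.min(0).round(4),q.max(0).round(4),np.median(q,0).round(4))
r=cv2.minAreaRect(q[:,:2].astype(np.float32)*1000); print(r)
print("px",u[top].min(),u[top].max(),v[top].min(),v[top].max())
E
```

```text
[[ 0.481  0.838  0.259  0.474]
 [ 0.131  0.223 -0.966  0.056]
 [-0.867  0.498 -0.003  0.317]
 [ 0.     0.     0.     1.   ]] [ 0.51 -0.34 -0.5   2.14 -0.4   0.83  0.45] 3.6
cover_grip [([0.537, 0.069, 0.2025], 0.88)]
cover [([0.5691, 0.0766, 0.149], 0.63)]
3461 (array([ 127, 2212,   21,    7,    2,    2,    8,    3,    2,   13,  213,
        846,    5,    0,    0,    0]), array([-0.02 , -0.017, -0.014, -0.011, -0.008, -0.005, -0.002,  0.001,
        0.004,  0.007,  0.01 ,  0.013,  0.016,  0.019,  0.022,  0.025,
        0.028]))
top 1069 [-0.0075 -0.0333  0.009 ] [0.0068 0.0356 0.0169] [-0.      0.003   0.0139]
((-0.36675453186035156, 1.1997566223144531), (14.034952163696289, 68.88333129882812), 0.32117751240730286)
px 309 324 151 222
```

View pics/w2.png

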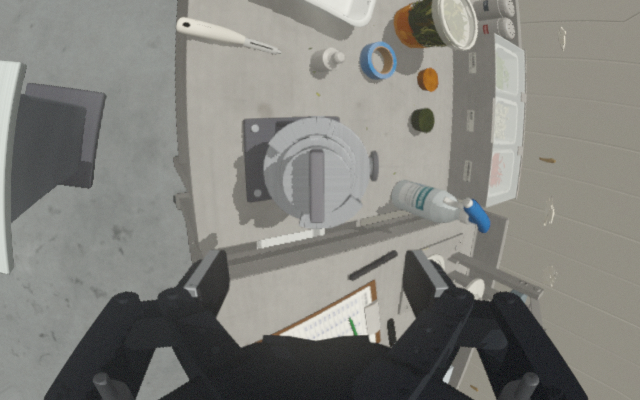

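The wrist view shows the bar at (316,187), square to the jaws. The yaw of 15° agrees to 0.3°.

```bash
cat >> h.py <<'E'
G=np.array([.537,.0733,.2035]); RG=tool(-AX,XD)
E
python3 - <<'E'
from h import *
T,s=pose(); plan(T,mk(G+.03*AX,RG)); plan(T,mk(G-.011*AX,RG),6)
E
```

```text
rows 4 lin [0.169, -0.002, -0.008] rot [-0.022, 0.004, 0.002]
  mid [0.499 0.061 0.274] end [0.523 0.069 0.229]
rows 6 lin [0.158, -0.001, -0.006] rot [-0.015, 0.003, 0.002]
  mid [0.509 0.063 0.256] end [0.542 0.075 0.194]
```

>>> send_rows(jaw=[0,0,0,0,0,0,0,0,0], linear=[[0.15,-0.001,-0.005],[0.15,-0.001,-0.005],[0.15,-0.001,-0.005],[0.15,-0.001,-0.005],[0.1,-0.001,-0.005],[0.1,-0.001,-0.005],[0.1,-0.001,-0.005],[0.048,0,0],[0,0,0]], delta_rot=[[-0.01,0,0],[-0.01,0,0],[-0.01,0,0],[-0.01,0,0],[-0.01,0,0],[-0.01,0,0],[-0.01,0,0],[0,0,0],[0,0,0]])

```text
t: 4.5
ee_pos: [0.5417, 0.0748, 0.1917]
ee_rot: [0.651, 0.561, 0.432, -0.272]
force: [0.1, -0.4, 0.2]
gripper_width: 0.997
```

>>> send_rows(jaw=[255,255,255,255,255,255,255,255], linear=[[0,0,0],[0,0,0],[0,0,0],[0,0,0],[0,0,0],[0,0,0],[0,0,0],[0,0,0]], delta_rot=[[0,0,0],[0,0,0],[0,0,0],[0,0,0],[0,0,0],[0,0,0],[0,0,0],[0,0,0]], grip_force=80)

```text
t: 5.17
ee_pos: [0.5421, 0.076, 0.1945]
ee_rot: [0.653, 0.561, 0.43, -0.271]
force: [-1.6, -1.5, 3.0]
gripper_width: 0.109
```

```bash
python3 - <<'E'
from h import *
T,s=pose(); print((T[:3,3]-G)@np.column_stack([XD,H[:,1],AX]), s["gripper_width"],np.round(s["force"],1),np.round(s["wrist_torque"],2),np.round(s["joints"],2),s["t"])
print((RG.T@T[:3,:3]).round(3).tolist())
E
```

```text
[ 0.00032065  0.0012474  -0.01063361] 0.10924153156516309 [-1.6 -1.5  3. ] [-0.21  0.5  -0.01] [ 0.55 -0.04 -0.72  2.21 -0.16  0.45  0.21] 5.1667
[[1.0, -0.0, -0.001], [0.0, 1.0, -0.0], [0.001, 0.0, 1.0]]
```

>>> send_rows(jaw=[255,255,255,255,255], linear=[[0.016,0,0],[0.016,0,0],[0.016,0,0],[0,0,0],[0,0,0]], delta_rot=[[0,0,0],[0,0,0],[0,0,0],[0,0,0],[0,0,0]])

```text
t: 5.58
ee_pos: [0.5457, 0.0769, 0.1879]
ee_rot: [0.653, 0.561, 0.43, -0.271]
force: [-3.0, -2.0, 6.3]
gripper_width: 0.11
```

```bash
cat >> h.py <<'E'
C=np.column_stack([XD,H[:,1],AX])
def rep():
    T,s=pose(); R=RG.T@T[:3,:3]
    print("cover coords mm",((T[:3,3]-G)@C*1000).round(1),"rotvec deg",np.degrees(Ro.from_matrix(R).as_rotvec()).round(1),"w",round(s["gripper_width"],3),"F",(np.array(s["force"])@C).round(1),"q",np.round(s["joints"],2),"t",s["t"]); return T,s
E
python3 -c "
from h import *
rep()"
```

```text
cover coords mm [  0.3   1.3 -18.2] rotvec deg [ 0. -0. -0.] w 0.11 F [ 0.2 -1.2  7.2] q [ 0.55 -0.02 -0.73  2.21 -0.13  0.43  0.18] t 5.5833
```

>>> send_rows(jaw=[255,255,255,255,255,255,255], linear=[[0,0,0],[0,0,0],[0,0,0],[0,0,0],[0,0,0],[0,0,0],[0,0,0]], delta_rot=[[-0.8,0,0],[-0.8,0,0],[-0.8,0,0],[-0.8,0,0],[-0.8,0,0],[-0.8,0,0],[0,0,0]])

```text
t: 6.17
ee_pos: [0.5452, 0.077, 0.1876]
ee_rot: [0.748, 0.426, 0.475, -0.184]
force: [-5.3, -0.6, 6.0]
gripper_width: 0.111
```

```bash
python3 -c "
from h import *
T,s=rep(); print(s['wrist_torque'])"
```

```text
cover coords mm [ -0.2   1.5 -18.2] rotvec deg [-22.    0.   -0.1] w 0.111 F [-1.6  0.8  7.8] q [ 0.54 -0.02 -0.71  2.21 -0.13  0.43  0.57] t 6.1667
[ 0.00967047  0.6503598  -0.10645885]
```

Turning goes freely, so I'll continue to about 82°.

>>> send_rows(jaw=[255,255,255,255,255,255,255,255,255,255,255], linear=[[0,0,0],[0,0,0],[0,0,0],[0,0,0],[0,0,0],[0,0,0],[0,0,0],[0,0,0],[0,0,0],[0,0,0],[0,0,0]], delta_rot=[[-0.9,0,0],[-0.9,0,0],[-0.9,0,0],[-0.9,0,0],[-0.9,0,0],[-0.9,0,0],[-0.9,0,0],[-0.9,0,0],[-0.9,0,0],[-0.9,0,0],[-0.9,0,0]])

```text
t: 7.08
ee_pos: [0.5451, 0.0766, 0.1875]
ee_rot: [0.855, 0.104, 0.509, 0.014]
force: [-4.3, -1.8, 6.3]
gripper_width: 0.113
```

>>> send_rows(jaw=[255,255,255,255,255], linear=[[0,0,0],[0,0,0],[0,0,0],[0,0,0],[0,0,0]], delta_rot=[[-0.9,0,0],[-0.9,0,0],[-0.9,0,0],[-0.6,0,0],[0,0,0]])

```text
t: 7.5
ee_pos: [0.5449, 0.0764, 0.1873]
ee_rot: [0.861, -0.009, 0.503, 0.08]
force: [-4.0, -1.5, 5.2]
gripper_width: 0.111
```

```bash
python3 -c "
from h import *
T,s=rep(); print(s['wrist_torque'])"
```

```text
cover coords mm [ -0.8   0.9 -18.3] rotvec deg [-82.5   0.1  -0.1] w 0.111 F [-1.1 -0.4  6.6] q [ 0.5  -0.02 -0.68  2.21 -0.13  0.43  1.62] t 7.5
[-0.17147434  0.74362717 -0.28068172]
```

>>> send_rows(jaw=[255,255,255,255,255,255], linear=[[-0.04,0,0],[-0.04,0,0],[-0.04,0,0],[-0.04,0,0],[-0.04,0,0],[0,0,0]], delta_rot=[[0,0,0],[0,0,0],[0,0,0],[0,0,0],[0,0,0],[0,0,0]])

```text
t: 8.0
ee_pos: [0.5303, 0.073, 0.2143]
ee_rot: [0.861, -0.009, 0.502, 0.08]
force: [-0.1, 0.8, -3.2]
gripper_width: 0.108
```

```bash
python3 -c "
from h import *
T,s=rep(); print(s['wrist_torque'])"
```

```text
cover coords mm [-0.2  1.4 12.6] rotvec deg [-82.5  -0.   -0.1] w 0.108 F [-1.5  0.9 -2.8] q [ 0.5  -0.1  -0.64  2.21 -0.23  0.51  1.72] t 8.0
[-0.24279258  0.87259311  0.00327558]
```

>>> send_rows(jaw=[255,255,255,255,255,255,255], linear=[[-0.06,0,0],[-0.07,0,0],[-0.07,0,0],[-0.07,0,0],[-0.07,0,0],[-0.06,0,0],[0,0,0]], delta_rot=[[0,0,0],[0,0,0],[0,0,0],[0,0,0],[0,0,0],[0,0,0],[0,0,0]])

```text
t: 8.58
ee_pos: [0.5021, 0.0651, 0.2676]
ee_rot: [0.862, -0.009, 0.501, 0.08]
force: [0.3, 0.6, -2.5]
gripper_width: 0.107
```

```bash
python3 - <<'E'
from h import *
T,s=rep()
for c in ["top","scene"]:
    im,d=robot.get_image(c); cv2.imwrite(f"pics/{c}1.png",im)
    r=robot.cut_out(c,"tray")
    if r:
        P=cloud(c,d,r[0]["region"]); P=P[P[:,2]>.04]; print(c,r[0]["conf"],len(P),cv2.minAreaRect(P[:,:2].astype(np.float32)*1000),np.median(P[:,2]))
ty=np.radians(16); th=hRot(ty); tc=np.array([.531,.436,0])
p=tc+th@np.array([.055,0,0]); B=mk([p[0],p[1],.24],tool([0,0,-1],th[:,0])); plan(T,B,None,.03)
L=np.real(logm(np.linalg.inv(T)@B))
for f in (.25,.5,.75,1): print((T@expm(L*f))[:3].round(2).tolist())
E
```

```text
cover coords mm [ 1.   1.2 73.4] rotvec deg [-82.5  -0.2   0. ] w 0.107 F [-0.9  0.5 -2.4] q [ 0.48 -0.24 -0.56  2.18 -0.34  0.66  1.82] t 8.5833
top 0.65 2324 ((530.6353149414062, 432.11224365234375), (200.38192749023438, 280.29608154296875), 87.19413757324219) 0.049423489932278686
rows 19 lin [0.01, 0.14, -0.054] rot [0.912, 0.251, -0.28]
  mid [0.475 0.272 0.247] end [0.584 0.451 0.24 ]
[[0.4, 0.21, 0.89, 0.47], [0.03, 0.97, -0.24, 0.17], [-0.92, 0.12, 0.38, 0.25]]
[[0.27, 0.54, 0.79, 0.47], [-0.03, 0.83, -0.56, 0.27], [-0.96, 0.13, 0.24, 0.25]]
[[0.14, 0.8, 0.58, 0.51], [-0.04, 0.59, -0.81, 0.37], [-0.99, 0.09, 0.11, 0.24]]
[[-0.0, 0.96, 0.28, 0.58], [-0.0, 0.28, -0.96, 0.45], [-1.0, 0.0, 0.0, 0.24]]
```

```bash
cat >> h.py <<'E'
th=hRot(np.radians(-2.8)); tc=np.array([.531,.433,0]); RT=tool([0,0,-1],th[:,0])
PC=tc+th@np.array([.058,0,0]); PB=tc+th@np.array([-.062,0,0])
E
python3 - <<'E'
from h import *
T,s=pose()
B=mk([PC[0],PC[1],.24],RT); plan(T,B,None,.03)
L=np.real(logm(np.linalg.inv(T)@B))
for f in (.25,.5,.75,1): print((T@expm(L*f))[:3].round(2).tolist())
E
```

```text
rows 23 lin [0.005, 0.108, -0.059] rot [0.927, 0.172, -0.272]
  mid [0.463 0.267 0.241] end [0.589 0.43  0.24 ]
[[0.4, 0.29, 0.87, 0.46], [0.01, 0.95, -0.32, 0.16], [-0.92, 0.14, 0.38, 0.25]]
[[0.28, 0.67, 0.69, 0.46], [-0.05, 0.73, -0.68, 0.27], [-0.96, 0.15, 0.24, 0.24]]
[[0.14, 0.92, 0.36, 0.51], [-0.06, 0.37, -0.93, 0.36], [-0.99, 0.1, 0.1, 0.24]]
[[0.0, 1.0, -0.05, 0.59], [0.0, -0.05, -1.0, 0.43], [-1.0, -0.0, 0.0, 0.24]]
```

>>> send_rows(jaw=[255,255,255,255,255,255,255,255,255,255,255,255], linear=[[0.005,0.108,-0.059],[0.005,0.108,-0.059],[0.005,0.108,-0.059],[0.005,0.108,-0.059],[0.005,0.108,-0.059],[0.005,0.108,-0.059],[0.005,0.108,-0.059],[0.005,0.108,-0.059],[0.005,0.108,-0.059],[0.005,0.108,-0.059],[0.005,0.108,-0.059],[0.005,0.108,-0.059]], delta_rot=[[0.93,0.17,-0.27],[0.93,0.17,-0.27],[0.93,0.17,-0.27],[0.93,0.17,-0.27],[0.93,0.17,-0.27],[0.93,0.17,-0.27],[0.93,0.17,-0.27],[0.93,0.17,-0.27],[0.93,0.17,-0.27],[0.93,0.17,-0.27],[0.93,0.17,-0.27],[0.93,0.17,-0.27]])

```text
t: 9.78
ee_pos: [0.4568, 0.2482, 0.242]
ee_rot: [0.76, 0.258, 0.555, -0.217]
force: [-0.9, 0.2, -2.9]
gripper_width: 0.109
```

>>> send_rows(jaw=[255,255,255,255,255,255,255,255,255,255,255,255], linear=[[0.005,0.108,-0.059],[0.005,0.108,-0.059],[0.005,0.108,-0.059],[0.005,0.108,-0.059],[0.005,0.108,-0.059],[0.005,0.108,-0.059],[0.005,0.108,-0.059],[0.005,0.108,-0.059],[0.005,0.108,-0.059],[0.005,0.108,-0.059],[0.005,0.108,-0.059],[0,0,0]], delta_rot=[[0.93,0.17,-0.27],[0.93,0.17,-0.27],[0.93,0.17,-0.27],[0.93,0.17,-0.27],[0.93,0.17,-0.27],[0.93,0.17,-0.27],[0.93,0.17,-0.27],[0.93,0.17,-0.27],[0.93,0.17,-0.27],[0.93,0.17,-0.27],[0.93,0.17,-0.27],[0,0,0]])

```text
t: 10.78
ee_pos: [0.5677, 0.4158, 0.2379]
ee_rot: [0.521, 0.489, 0.503, -0.486]
force: [0.9, -1.4, -3.9]
gripper_width: 0.108
```

```bash
python3 - <<'E'
from h import *
T,s=pose(); print(T.round(3),np.round(s["joints"],2),s["t"],s["gripper_width"])
plan(T,mk([PC[0],PC[1],.085],RT),None,.02)
im,d=robot.get_image("scene"); cv2.imwrite("pics/s2.png",im[80:330,150:500].repeat(2,0).repeat(2,1))
E
```

```text
[[ 0.021  0.999  0.05   0.568]
 [-0.014  0.051 -0.999  0.416]
 [-1.     0.021  0.015  0.238]
 [ 0.     0.     0.     1.   ]] [-0.11  0.63 -0.98  1.34  0.55  1.44 -1.02] 10.7833 0.10774278214018945
rows 8 lin [0.127, 0.016, -0.013] rot [0.155, 0.023, -0.033]
  mid [0.579 0.423 0.161] end [0.589 0.43  0.085]
```

View pics/s2.png

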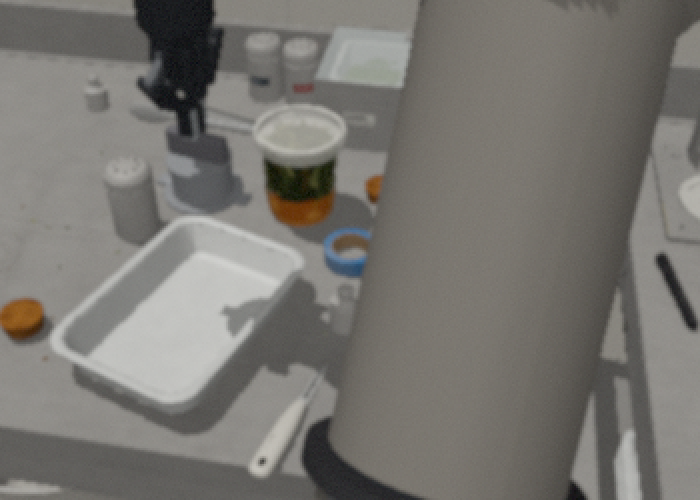

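The crop shows the cover held upright at (200,180) above the tray, with the weight and peeler undisturbed. I'll lower it now.

>>> send_rows(jaw=[255,255,255,255,255,255,255,255,255], linear=[[0.127,0.016,-0.013],[0.127,0.016,-0.013],[0.127,0.016,-0.013],[0.127,0.016,-0.013],[0.127,0.016,-0.013],[0.127,0.016,-0.013],[0.127,0.016,-0.013],[0.127,0.016,-0.013],[0,0,0]], delta_rot=[[0.155,0.023,-0.033],[0.155,0.023,-0.033],[0.155,0.023,-0.033],[0.155,0.023,-0.033],[0.155,0.023,-0.033],[0.155,0.023,-0.033],[0.155,0.023,-0.033],[0.155,0.023,-0.033],[0,0,0]])

```text
t: 11.58
ee_pos: [0.5825, 0.4265, 0.0827]
ee_rot: [-0.49, -0.507, -0.488, 0.514]
force: [-0.2, -1.2, -4.2]
gripper_width: 0.106
```

>>> send_rows(jaw=[255,255,255,255,255,255], linear=[[0.04,0,0],[0.04,0,0],[0.03,0,0],[0.02,0,0],[0,0,0],[0,0,0]], delta_rot=[[0,0,0],[0,0,0],[0,0,0],[0,0,0],[0,0,0],[0,0,0]])

```text
t: 12.08
ee_pos: [0.5841, 0.4293, 0.0691]
ee_rot: [-0.491, -0.51, -0.488, 0.511]
force: [-0.2, -0.2, -2.2]
gripper_width: 0.108
```

```bash
python3 - <<'E'
from h import *
T,s=pose(); print(T.round(4),np.round(s["force"],1),s["t"],s["gripper_width"])
plan(T,mk([PC[0],PC[1],.06],RT),None,.02)
E
```

```text
[[ 0.0016  0.9991 -0.0418  0.5841]
 [-0.0028 -0.0418 -0.9991  0.4293]
 [-1.      0.0017  0.0027  0.0691]
 [ 0.      0.      0.      1.    ]] [-0.2 -0.2 -2.2] 12.0833 0.10802513422191709
rows 1 lin [0.06, 0.032, -0.008] rot [0.088, 0.034, -0.021]
  mid [0.587 0.43  0.065] end [0.589 0.43  0.06 ]
```

>>> send_rows(jaw=[255,255,255], linear=[[0.013,0,0],[0.013,0,0],[0,0,0]], delta_rot=[[0,0,0],[0,0,0],[0,0,0]])

```text
t: 12.33
ee_pos: [0.5839, 0.429, 0.0645]
ee_rot: [-0.491, -0.51, -0.488, 0.511]
force: [0.4, -0.7, -3.3]
gripper_width: 0.104
```

>>> send_rows(jaw=[255,255,255,255], linear=[[0.01,0,0],[0.01,0,0],[0,0,0],[0,0,0]], delta_rot=[[0,0,0],[0,0,0],[0,0,0],[0,0,0]])

```text
t: 12.67
ee_pos: [0.584, 0.429, 0.0616]
ee_rot: [-0.49, -0.51, -0.488, 0.511]
force: [0.2, -0.7, -2.9]
gripper_width: 0.11
```

>>> send_rows(jaw=[255,255,255,255], linear=[[0.01,0,0],[0.01,0,0],[0,0,0],[0,0,0]], delta_rot=[[0,0,0],[0,0,0],[0,0,0],[0,0,0]])

```text
t: 13.0
ee_pos: [0.5847, 0.4295, 0.0602]
ee_rot: [0.491, 0.511, 0.488, -0.51]
force: [0.1, -1.3, 5.0]
gripper_width: 0.11
```

>>> send_rows(jaw=[150,120,120,120,120,120,120,120,120], linear=[[0,0,0],[0,0,0],[0,0,0],[-0.04,0,0],[-0.1,0,0],[-0.2,0,0],[-0.2,0,0],[-0.2,0,0],[-0.2,0,0]], delta_rot=[[0,0,0],[0,0,0],[0,0,0],[0,0,0],[0,0,0],[0,0,0],[0,0,0],[0,0,0],[0,0,0]])

```text
t: 13.75
ee_pos: [0.5836, 0.43, 0.2028]
ee_rot: [0.49, 0.51, 0.489, -0.51]
force: [0.3, 0.4, -0.6]
gripper_width: 0.532
```

```bash
cat >> h.py <<'E'
RIM=G-.0625*AX; BG=RIM+.023*AX
E
python3 - <<'E'
from h import *
T,s=rep(); print(T[:3,3])
print("BG",BG)
B=mk(BG+.12*AX,RG); plan(T,B,None,.03)
L=np.real(logm(np.linalg.inv(T)@B))
for f in (.25,.5,.75,1): print((T@expm(L*f))[:3,3].round(2).tolist())
im,d=robot.get_image("wrist"); cv2.imwrite("pics/w3.png",im)
im,d=robot.get_image("top")
print([(np.round(x["position"],4).tolist(),round(x["conf"],2)) for x in robot.spot_point("top","basket_grip")[:2]])
E
```

```text
cover coords mm [118.6 332.5 -69.3] rotvec deg [ 16.9  -4.7 -29.7] w 0.532 F [ 0.   0.3 -0.7] q [-0.14  0.69 -0.95  1.31  0.56  1.41 -1.1 ] t 13.75
[0.58364165 0.42999298 0.20283804]
BG [0.55607704 0.07841168 0.169292  ]
rows 13 lin [-0.053, -0.052, 0.183] rot [-0.284, 0.078, 0.498]
  mid [0.532 0.25  0.246] end [0.498 0.063 0.273]
[0.56, 0.34, 0.23]
[0.53, 0.25, 0.25]
[0.51, 0.16, 0.26]
[0.5, 0.06, 0.27]
[([0.5599, 0.0783, 0.1734], 0.8)]
```

View pics/w3.png

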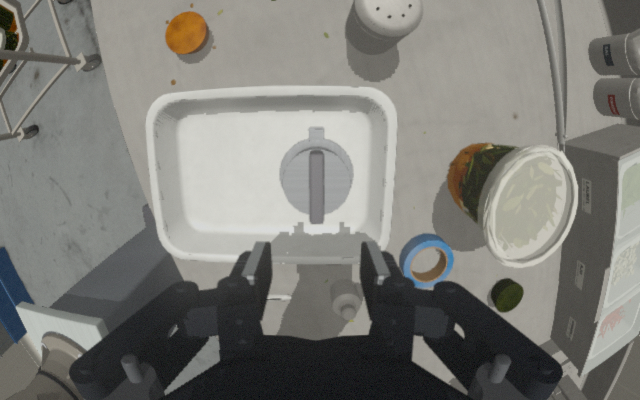

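The cover stands flat and upright in the tray at (317,178), with plenty of room to its left. Next is the basket.

>>> send_rows(jaw=[60,60,60,60,60,60,60,60,60,60,60,60], linear=[[-0.053,-0.052,0.183],[-0.053,-0.052,0.183],[-0.053,-0.052,0.183],[-0.053,-0.052,0.183],[-0.053,-0.052,0.183],[-0.053,-0.052,0.183],[-0.053,-0.052,0.183],[-0.053,-0.052,0.183],[-0.053,-0.052,0.183],[-0.053,-0.052,0.183],[-0.053,-0.052,0.183],[-0.053,-0.052,0.183]], delta_rot=[[-0.284,0.08,0.5],[-0.284,0.08,0.5],[-0.284,0.08,0.5],[-0.284,0.08,0.5],[-0.284,0.08,0.5],[-0.284,0.08,0.5],[-0.284,0.08,0.5],[-0.284,0.08,0.5],[-0.284,0.08,0.5],[-0.284,0.08,0.5],[-0.284,0.08,0.5],[-0.284,0.08,0.5]])

```text
t: 14.9
ee_pos: [0.5029, 0.1114, 0.2643]
ee_rot: [0.635, 0.555, 0.443, -0.304]
force: [0.2, -0.2, -0.5]
gripper_width: 0.766
```

>>> send_rows(jaw=[60,60,60], linear=[[-0.053,-0.052,0.183],[0,0,0],[0,0,0]], delta_rot=[[-0.284,0.08,0.5],[0,0,0],[0,0,0]])

```text
t: 15.15
ee_pos: [0.498, 0.0805, 0.2662]
ee_rot: [0.643, 0.559, 0.437, -0.288]
force: [0.8, 0.6, -0.3]
gripper_width: 0.764
```

```bash
python3 - <<'E'
from h import *
T,s=rep()
im,d=robot.get_image("wrist"); cv2.imwrite("pics/w4.png",im)
print([(np.round(x["position"],4).tolist(),round(x["conf"],2)) for x in robot.spot_point("wrist","basket_grip")[:2]])
P,u,v=wcloud(d,T); Q=(P-BG)@C
m=(np.abs(Q[:,0])<.02)&(np.abs(Q[:,1])<.04)&(np.abs(Q[:,2])<.015); q=Q[m]
print(len(q),np.histogram(q[:,2],bins=np.arange(-.015,.016,.003))[0]); t=q[q[:,2]>.002]
print(t.min(0).round(4),t.max(0).round(4),np.median(t[:,2]),cv2.minAreaRect(t[:,:2].astype(np.float32)*1000))
plan(T,mk(BG-.017*AX,RG),8)
E
```

```text
cover coords mm [ 0.3 17.  72.2] rotvec deg [ 1.1 -0.1 -2.1] w 0.764 F [ 0.6  0.4 -0.7] q [ 0.7  -0.25 -0.77  2.15 -0.38  0.72  0.37] t 15.15
[([0.5537, 0.0792, 0.1673], 0.69)]
555 [  2   9   5  10  10   7 238 274   0   0]
[-0.0052 -0.024   0.002 ] [0.0048 0.0229 0.0082] 0.006047245404643026 ((-0.25879526138305664, -0.5436840057373047), (9.732834815979004, 47.002506256103516), 0.7184772491455078)
rows 8 lin [0.107, 0.002, 0.014] rot [-0.031, 0.004, 0.058]
  mid [0.531 0.08  0.21 ] end [0.564 0.081 0.155]
```

View pics/w4.png

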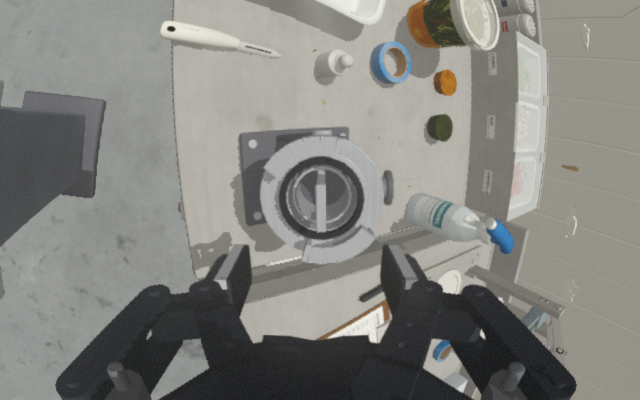

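The crossbar shows in the open pot at (320,200), within 1 mm of where I predicted it. I'll align, descend and grip.

```bash
python3 - <<'E'
from h import *
T,s=pose(); plan(T,mk(BG+.05*AX-.0005*H[:,1],RG),4)
E
```

```text
rows 4 lin [0.102, -0.001, 0.035] rot [-0.043, -0.003, 0.114]
  mid [0.515 0.078 0.24 ] end [0.532 0.071 0.213]
```

>>> send_rows(jaw=[60,60,60,60,60], linear=[[0.102,-0.001,0.035],[0.102,-0.001,0.035],[0.102,-0.001,0.035],[0.102,-0.001,0.035],[0,0,0]], delta_rot=[[-0.043,0,0.114],[-0.043,0,0.114],[-0.043,0,0.114],[-0.043,0,0.114],[0,0,0]])

```text
t: 15.67
ee_pos: [0.5313, 0.0718, 0.21]
ee_rot: [0.652, 0.561, 0.433, -0.271]
force: [-0.4, 0.9, 0.8]
gripper_width: 0.766
```

```bash
python3 - <<'E'
from h import *
T,s=rep(); plan(T,mk(BG-.017*AX-.0005*H[:,1],RG),5)
E
```

```text
cover coords mm [-1.9  0.   8.6] rotvec deg [ 0.   0.3 -0.2] w 0.766 F [0.2 1.  0.8] q [ 0.73 -0.1  -0.85  2.2  -0.3   0.51  0.35] t 15.6667
rows 5 lin [0.087, 0.003, 0.001] rot [-0.001, -0.012, 0.01]
  mid [0.548 0.076 0.182] end [0.564 0.08  0.155]
```

>>> send_rows(jaw=[60,60,60,60,60,60,255,255,255,255,255,255], linear=[[0.09,0.003,0.001],[0.1,0.003,0.001],[0.1,0.003,0.001],[0.09,0.003,0.001],[0.055,0.003,0.001],[0,0,0],[0,0,0],[0,0,0],[0,0,0],[0,0,0],[0,0,0],[0,0,0]], delta_rot=[[0,-0.01,0.01],[0,-0.01,0.01],[0,-0.01,0.01],[0,-0.01,0.01],[0,-0.01,0.01],[0,0,0],[0,0,0],[0,0,0],[0,0,0],[0,0,0],[0,0,0],[0,0,0]], grip_force=50)

```text
t: 16.67
ee_pos: [0.5661, 0.078, 0.1579]
ee_rot: [0.655, 0.562, 0.427, -0.271]
force: [0.3, -0.1, 0.5]
gripper_width: -0.002
```

```bash
python3 -c "
from h import *
T,s=rep(); print(((T[:3,3]-BG)@C*1000).round(1),s['wrist_torque'])"
```

```text
cover coords mm [  2.6  -3.  -54.1] rotvec deg [ 0.1 -0.3  0.3] w -0.002 F [ 0.5 -0.2  0.3] q [ 0.68  0.09 -0.91  2.21  0.14  0.35 -0.06] t 16.6667
[  2.6  -3.  -14.6] [-0.0696509   0.52100001  0.01128107]
```

```bash
python3 - <<'E'
from h import *
T,s=pose()
im,d=robot.get_image("wrist"); cv2.imwrite("pics/w5.png",im[120:320,180:460].repeat(2,0).repeat(2,1))
im,d=robot.get_image("top")
print([(np.round(x["position"],4).tolist(),((x["position"]-BG)@C).round(4),round(x["conf"],2)) for x in robot.spot_point("top","basket_grip")[:2]])
E
```

```text
[([0.5548, 0.0787, 0.1734], array([0.0011, 0.0006, 0.0041]), 0.97)]
```

View pics/w5.png

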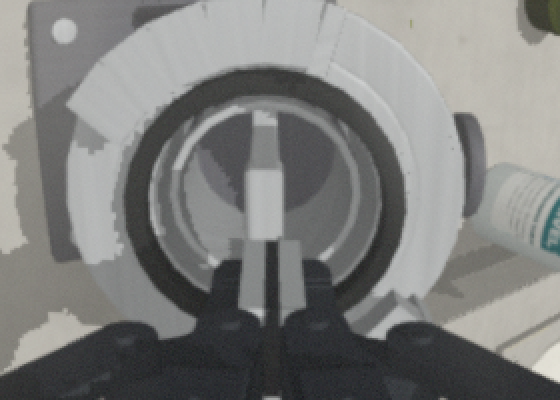

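```bash
python3 - <<'E'
from h import *
T,s=pose(); print(s["gripper_width"])
im,d=robot.get_image("wrist")
P,u,v=wcloud(d,T); Q=(P-BG)@C
m=(np.abs(Q[:,0])<.03)&(np.abs(Q[:,1])<.04)&(Q[:,2]>-.03)&(Q[:,2]<.04)
q=Q[m]*1000
for y0 in range(-40,40,6):
    k=q[(q[:,1]>=y0)&(q[:,1]<y0+6)]
    b=k[(k[:,2]>-8)]
    if len(b): print(y0,len(b),"x",np.percentile(b[:,0],[2,50,98]).round(1),"z",np.percentile(b[:,2],[2,50,98]).round(1))
big=cv2.resize(im[190:300,250:390],None,fx=5,fy=5,interpolation=cv2.INTER_CUBIC)
big=cv2.convertScaleAbs(big,alpha=1.5,beta=10)
cam=robot.camera_params("wrist");W=np.linalg.inv(T@cam["hand_eye"]);K=cam["camera_matrix"]
def pr(X):
    c=W[:3,:3]@X+W[:3,3]; r=np.hypot(c[0],c[1]); th=np.arctan2(r,c[2]); return int((K[0,2]+K[0,0]*th*c[0]/r-250)*5),int((K[1,2]+K[0,0]*th*c[1]/r-190)*5)
for a in (-5,5):
    for b in (-23.5,23.5):cv2.circle(big,pr(BG+C@np.array([a,b,6])/1000),4,(0,0,255),-1)
cv2.circle(big,pr(T[:3,3]),4,(0,255,0),-1); cv2.circle(big,pr(T[:3,3]-.019*T[:3,0]),4,(255,0,0),-1)
cv2.imwrite("pics/w6.png",big)
E
```

```text
0.002305126770444758
2 1546 x [-11.3   1.3  14.5] z [ 5.5 27.4 39.4]
8 251 x [-4.7 -0.1  6.8] z [ 4.4  6.1 38.7]
14 212 x [-4.6 -0.1  4.4] z [4.6 6.1 7.3]
20 247 x [-5.  -0.1  4.4] z [-7.6  3.7  7. ]
```

View pics/w6.png

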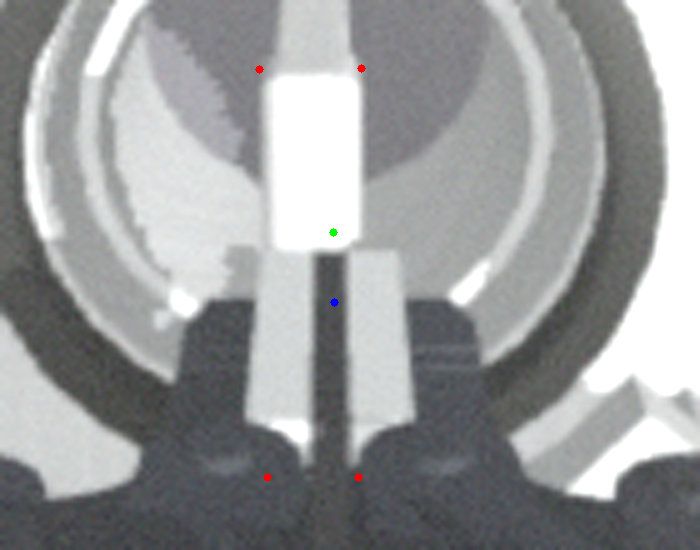

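```bash
python3 - <<'E'
from h import *
T,s=rep()
im,d=robot.get_image("wrist")
P,u,v=wcloud(d,T)
q=((P-T[:3,3])@T[:3,:3])*1000  # tool frame mm
m=(np.abs(q[:,2])<14)&(np.abs(q[:,1])<14)&(q[:,0]>-60)&(q[:,0]<30)
for x0 in range(-60,30,5):
    k=q[m&(q[:,0]>=x0)&(q[:,0]<x0+5)]
    if len(k)>2: print(x0,len(k),"y",np.percentile(k[:,1],[2,50,98]).round(1),"z",np.percentile(k[:,2],[2,50,98]).round(1))
im,d=robot.get_image("top"); P=cloud("top",d,np.ones(d.shape,bool)); q=((P-T[:3,3])@T[:3,:3])*1000
m=(np.abs(q[:,2])<14)&(np.abs(q[:,1])<25)&(q[:,0]>-60)&(q[:,0]<30); print(m.sum())
print([(np.round((x["position"]-BG)@C,4),round(x["conf"],2)) for x in robot.spot_point("top","basket_grip")[:1]])
E
```

```text
cover coords mm [  2.4  -2.8 -54.4] rotvec deg [ 0.1 -0.2  0.3] w -0.003 F [0.3 0.1 0.4] q [ 0.68  0.09 -0.91  2.21  0.14  0.35 -0.06] t 16.8667
-60 193 y [-7.3 -0.5 11.9] z [-10.8 -10.1  -5.9]
-55 325 y [-13.5  -0.5  12.5] z [-10.8  -9.7  -5.6]
-50 344 y [-13.6  -0.5  12.1] z [-10.8  -8.2  -5.6]
-45 283 y [-13.5  -0.5  12.1] z [-10.8  -9.5  -5.5]
-40 280 y [-13.3  -0.5  12.4] z [-10.8  -9.6  -5.7]
-35 188 y [-13.1  -1.2  11.4] z [-10.6  -9.9  -5.7]
-30 45 y [-6.3 -1.   4.9] z [-10.7 -10.3  -9.6]
-25 208 y [-6.6 -2.5  2.1] z [-13.8 -10.7  -7.4]
-20 28 y [-7.2 -5.3  2.1] z [-13.9 -10.1  -6.7]
94
[(array([ 0.0045, -0.0024,  0.0055]), 0.74)]
```

>>> send_rows(jaw=[60,60,60,60,60,60,60], linear=[[-0.05,0,0],[-0.05,0,0],[-0.1,0,0],[-0.1,0,0],[-0.1,0,0],[0,0,0],[0,0,0]], delta_rot=[[0,0,0],[0,0,0],[0,0,0],[0,0,0],[0,0,0],[0,0,0],[0,0,0]])

```text
t: 17.6
ee_pos: [0.5372, 0.0702, 0.2099]
ee_rot: [0.655, 0.562, 0.427, -0.271]
force: [-0.8, 0.0, -0.9]
gripper_width: 0.761
```

```bash
python3 - <<'E'
from h import *
T,s=rep()
im,d=robot.get_image("wrist"); cv2.imwrite("pics/w7.png",im)
P,u,v=wcloud(d,T)
q=((P-T[:3,3])@T[:3,:3])*1000  # tool frame mm
m=(np.abs(q[:,2])<14)&(np.abs(q[:,1])<60)&(q[:,0]>-60)&(q[:,0]<30)
for x0 in range(-60,30,5):
    k=q[m&(q[:,0]>=x0)&(q[:,0]<x0+5)]
    if len(k)>2: print(x0,len(k),"|y|",np.percentile(abs(k[:,1]),[2,50,98]).round(1),"z",np.percentile(k[:,2],[2,50,98]).round(1))
Q=(P-BG)@C
m=(np.abs(Q[:,0])<.02)&(np.abs(Q[:,1])<.04)&(np.abs(Q[:,2])<.015); qq=Q[m]
t=qq[qq[:,2]>.002]
print(len(t),t.min(0).round(4),t.max(0).round(4),np.median(t[:,2]),cv2.minAreaRect(t[:,:2].astype(np.float32)*1000))
E
```

```text
cover coords mm [ 2.7 -3.   5.8] rotvec deg [ 0.1 -0.3  0.3] w 0.761 F [-1.1  0.2 -0.4] q [ 0.8  -0.1  -0.92  2.2  -0.29  0.49  0.34] t 17.6
-60 577 |y| [31.6 33.6 46.3] z [-10.7  -6.2  10.9]
-55 531 |y| [31.7 33.6 46.1] z [-10.8  -6.1  10.6]
-50 495 |y| [31.7 33.6 45.9] z [-10.6  -6.1  10.4]
-45 441 |y| [31.6 33.6 46. ] z [-10.6  -6.1  10.9]
-40 365 |y| [31.6 33.4 44.7] z [-10.6  -6.1  10.4]
-35 190 |y| [31.6 33.1 38.6] z [-10.3  -1.8  10.3]
-30 3 |y| [32.2 32.3 33.7] z [1.3 1.4 2.2]
904 [-0.0052 -0.0237  0.0029] [0.0047 0.0228 0.0084] 0.005963471570124692 ((-0.2911972999572754, -0.41478729248046875), (9.888158798217773, 46.50563049316406), 0.09467674046754837)
```

View pics/w7.png

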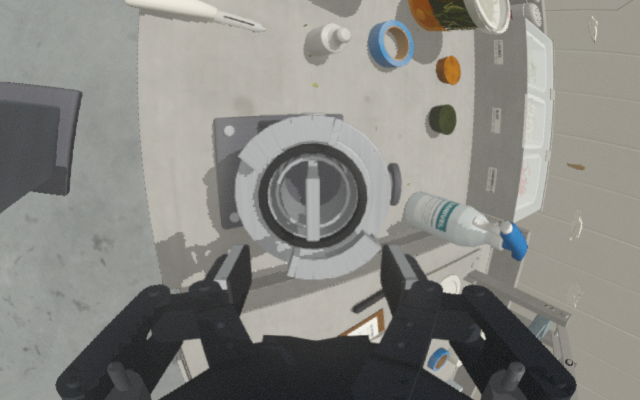

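The depth cloud shows the real fingertips about 22–25 mm behind the reported TCP, so the jaws shut above the crossbar. It is still at (312,205), undisturbed. I'll go about 20 mm deeper with a narrower opening.

```bash
python3 - <<'E'
from h import *
T,s=pose(); plan(T,mk(BG+.02*AX-.0004*H[:,1]-.0003*XD,RG),3); plan(mk(BG+.02*AX,RG),mk(BG-.035*AX,RG),4)
E
```

```text
rows 3 lin [0.055, -0.005, -0.005] rot [-0.005, 0.02, -0.019]
  mid [0.542 0.073 0.198] end [0.546 0.075 0.186]
rows 4 lin [0.092, 0.0, 0.0] rot [0.0, -0.0, 0.0]
  mid [0.56  0.079 0.163] end [0.573 0.083 0.139]
```

>>> send_rows(jaw=[150,150,150,150,150,150,150,150,150], linear=[[0.055,-0.005,-0.006],[0.055,-0.005,-0.006],[0.055,-0.005,-0.006],[0,0,-0.003],[0.07,0,0],[0.07,0,0],[0.07,0,0],[0.03,0,0],[0,0,0]], delta_rot=[[0,0.02,-0.02],[0,0.02,-0.02],[0,0.02,-0.02],[0,0,0],[0,0,0],[0,0,0],[0,0,0],[0,0,0],[0,0,0]])

```text
t: 18.4
ee_pos: [0.5628, 0.0816, 0.154]
ee_rot: [0.652, 0.561, 0.432, -0.271]
force: [1.0, -0.2, 0.6]
gripper_width: 0.415
```

```bash
python3 -c "
from h import *
T,s=rep(); print(((T[:3,3]-BG)@C*1000).round(1)); plan(T,mk(BG-.035*AX,RG),2)"
```

```text
cover coords mm [ -1.3   1.3 -56.4] rotvec deg [ 0.1  0.2 -0.2] w 0.415 F [ 1.1 -0.5  0. ] q [ 0.73  0.11 -0.96  2.21  0.16  0.35 -0.08] t 18.4
[ -1.3   1.3 -16.9]
rows 2 lin [0.06, 0.005, 0.005] rot [-0.01, -0.022, 0.017]
  mid [0.568 0.082 0.146] end [0.573 0.083 0.139]
```

>>> send_rows(jaw=[150,150,150,150], linear=[[0.04,0.003,0.003],[0.04,0.003,0.003],[0.04,0.003,0.003],[0,0,0]], delta_rot=[[0,-0.02,0.01],[0,-0.02,0.01],[0,0,0.01],[0,0,0]])

```text
t: 18.73
ee_pos: [0.5734, 0.0825, 0.14]
ee_rot: [0.653, 0.561, 0.43, -0.271]
force: [-0.0, 0.6, -0.2]
gripper_width: 0.408
```

>>> send_rows(jaw=[255,255,255,255,255,255], linear=[[0,0,0],[0,0,0],[0,0,0],[0,0,0],[0,0,0],[0,0,0]], delta_rot=[[0,0,0],[0,0,0],[0,0,0],[0,0,0],[0,0,0],[0,0,0]])

```text
t: 19.23
ee_pos: [0.5733, 0.0822, 0.1408]
ee_rot: [0.654, 0.561, 0.429, -0.271]
force: [-6.0, -0.4, 6.3]
gripper_width: 0.1
```

```bash
python3 -c "
from h import *
T,s=rep(); print(((T[:3,3]-BG)@C*1000).round(1))"
```

```text
cover coords mm [  1.   -0.8 -72.9] rotvec deg [ 0.1 -0.2  0.1] w 0.1 F [-1.9  1.1  8.4] q [ 0.64  0.15 -0.9   2.21  0.3   0.33 -0.21] t 19.2333
[  1.   -0.8 -33.4]
```

>>> send_rows(jaw=[255,255,255,255,255,255], linear=[[-0.02,0,0],[-0.03,0,0],[-0.04,0,0],[-0.04,0,0],[0,0,0],[0,0,0]], delta_rot=[[0,0,0],[0,0,0],[0,0,0],[0,0,0],[0,0,0],[0,0,0]])

```text
t: 19.73
ee_pos: [0.5643, 0.0793, 0.1578]
ee_rot: [0.654, 0.562, 0.428, -0.271]
force: [0.5, -0.7, -1.8]
gripper_width: 0.102
```

```bash
python3 -c "
from h import *
T,s=rep(); print(((T[:3,3]-BG)@C*1000).round(1))
im,d=robot.get_image('wrist'); cv2.imwrite('pics/w8.png',cv2.resize(im[150:330,220:420],None,fx=3,fy=3))
P,u,v=wcloud(d,T); q=((P-T[:3,3])@T[:3,:3])*1000
m=(abs(q[:,1])<7)&(q[:,2]<-13)&(q[:,2]>-26)&(q[:,0]>-60)&(q[:,0]<10)
print(m.sum(),np.histogram(q[m,0],bins=range(-60,11,5)))
"
```

```text
cover coords mm [  1.3  -1.3 -53.6] rotvec deg [ 0.1 -0.2  0.1] w 0.102 F [-0.6 -0.8 -1.7] q [ 0.74  0.1  -0.97  2.21  0.16  0.36 -0.08] t 19.7333
[  1.3  -1.3 -14.1]
997 (array([  0,   0,   0, 118, 423,  78,  64,  44,  52,  37,  44,  32,  33,
        72]), array([-60, -55, -50, -45, -40, -35, -30, -25, -20, -15, -10,  -5,   0,
         5,  10]))
```

View pics/w8.png

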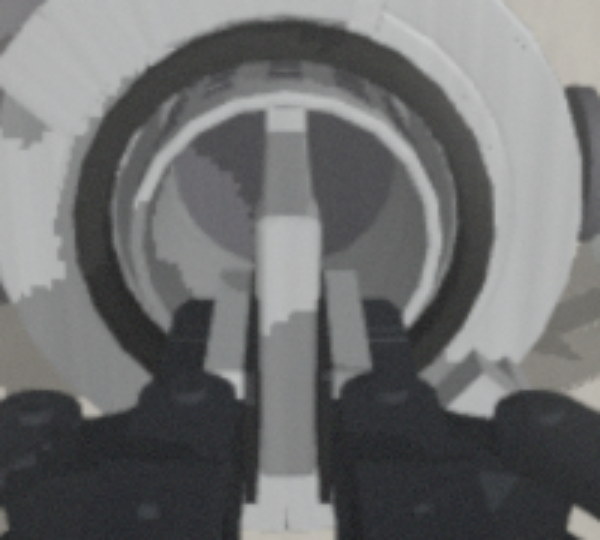

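The crossbar is gripped between the pads, at (290,350) in the crop, and the basket is rising freely. I'll draw it out another 122 mm.

>>> send_rows(jaw=[255,255,255,255,255,255,255,255,255,255,255,255], linear=[[-0.05,0,0],[-0.07,0,0],[-0.08,0,0],[-0.08,0,0],[-0.08,0,0],[-0.08,0,0],[-0.08,0,0],[-0.08,0,0],[-0.08,0,0],[-0.08,0,0],[-0.06,0,0],[0,0,0]], delta_rot=[[0,0,0],[0,0,0],[0,0,0],[0,0,0],[0,0,0],[0,0,0],[0,0,0],[0,0,0],[0,0,0],[0,0,0],[0,0,0],[0,0,0]])

```text
t: 20.78
ee_pos: [0.5049, 0.0638, 0.2654]
ee_rot: [0.655, 0.562, 0.428, -0.271]
force: [0.2, -0.4, -2.6]
gripper_width: 0.104
```

```bash
python3 - <<'E'
from h import *
T,s=rep(); print(T[:3,3].round(3),(np.array(s["force"])).round(1))
B=mk([PB[0],PB[1],.24],RT); plan(T,B,None,.03)
L=np.real(logm(np.linalg.inv(T)@B))
for f in (.25,.5,.75,1):
    M=T@expm(L*f); print(M[:3,3].round(3),"foot",(M[:3,3]+M[:3,0]*(.103-.033)).round(3),"tiltx",M[:3,0].round(2))
E
```

```text
cover coords mm [ 2.  -0.9 70.3] rotvec deg [ 0.  -0.3  0.2] w 0.104 F [-1.2 -0.4 -2.3] q [ 0.8  -0.27 -0.8   2.18 -0.49  0.69  0.54] t 20.7833
[0.505 0.064 0.265] [ 0.2 -0.4 -2.6]
rows 13 lin [0.016, -0.0, -0.192] rot [0.29, -0.075, -0.504]
  mid [0.475 0.249 0.253] end [0.469 0.436 0.24 ]
[0.487 0.156 0.259] foot [0.513 0.161 0.194] tiltx [ 0.38  0.08 -0.92]
[0.475 0.249 0.253] foot [0.493 0.252 0.185] tiltx [ 0.26  0.05 -0.97]
[0.469 0.342 0.247] foot [0.478 0.344 0.177] tiltx [ 0.13  0.02 -0.99]
[0.469 0.436 0.24 ] foot [0.469 0.436 0.17 ] tiltx [ 0. -0. -1.]
```

>>> send_rows(jaw=[255,255,255,255,255,255,255,255,255,255,255,255], linear=[[0.016,0,-0.192],[0.016,0,-0.192],[0.016,0,-0.192],[0.016,0,-0.192],[0.016,0,-0.192],[0.016,0,-0.192],[0.016,0,-0.192],[0.016,0,-0.192],[0.016,0,-0.192],[0.016,0,-0.192],[0.016,0,-0.192],[0.016,0,-0.192]], delta_rot=[[0.29,-0.075,-0.504],[0.29,-0.075,-0.504],[0.29,-0.075,-0.504],[0.29,-0.075,-0.504],[0.29,-0.075,-0.504],[0.29,-0.075,-0.504],[0.29,-0.075,-0.504],[0.29,-0.075,-0.504],[0.29,-0.075,-0.504],[0.29,-0.075,-0.504],[0.29,-0.075,-0.504],[0.29,-0.075,-0.504]])

```text
t: 21.78
ee_pos: [0.4614, 0.3708, 0.2439]
ee_rot: [0.516, 0.519, 0.489, -0.475]
force: [-0.2, -0.1, -0.3]
gripper_width: 0.103
```

>>> send_rows(jaw=[255,255,255], linear=[[0.016,0,-0.192],[0,0,0],[0,0,0]], delta_rot=[[0.29,-0.075,-0.504],[0,0,0],[0,0,0]])

```text
t: 22.03
ee_pos: [0.4604, 0.4003, 0.2423]
ee_rot: [0.502, 0.513, 0.494, -0.491]
force: [0.0, -0.4, -1.6]
gripper_width: 0.099
```

```bash
python3 - <<'E'
from h import *
T,s=pose(); print(T.round(3),np.round(s["force"],1),s["gripper_width"],np.round(s["joints"],2))
for c in ["top","scene"]:
    im,d=robot.get_image(c)
    for n in ["basket_grip","basket_foot","cover"]:
        print(c,n,[(np.round(x["position"],4).tolist(),round(x["conf"],2)) for x in robot.spot_point(c,n)[:2]])
plan(T,mk([PB[0],PB[1],.10],RT),None,.02)
E
```

```text
[[ 0.031  0.999 -0.008  0.46 ]
 [ 0.014 -0.008 -1.     0.4  ]
 [-0.999  0.031 -0.014  0.242]
 [ 0.     0.     0.     1.   ]] [ 0.  -0.4 -1.6] 0.09938824051109638 [ 0.04  0.49 -1.16  1.6   0.48  1.33 -1.19]
top basket_grip [([0.4625, 0.4001, 0.2802], 0.84)]
top basket_foot [([0.4648, 0.4009, 0.1722], 0.77)]
top cover [([0.5843, 0.4252, 0.009], 0.97)]
scene basket_grip [([0.4643, 0.397, 0.2736], 0.57)]
scene basket_foot [([0.4617, 0.3969, 0.176], 0.95)]
scene cover [([0.5841, 0.4283, 0.0039], 0.59)]
rows 8 lin [0.119, 0.004, -0.029] rot [0.064, -0.023, -0.048]
  mid [0.465 0.418 0.171] end [0.469 0.436 0.1  ]
```

>>> send_rows(jaw=[255,255,255,255,255,255,255,255,255,255], linear=[[0.119,0.004,-0.029],[0.119,0.004,-0.029],[0.119,0.004,-0.029],[0.119,0.004,-0.029],[0.119,0.004,-0.029],[0.119,0.004,-0.029],[0.119,0.004,-0.029],[0.119,0.004,-0.029],[0,0,0],[0,0,0]], delta_rot=[[0.064,-0.023,-0.048],[0.064,-0.023,-0.048],[0.064,-0.023,-0.048],[0.064,-0.023,-0.048],[0.064,-0.023,-0.048],[0.064,-0.023,-0.048],[0.064,-0.023,-0.048],[0.064,-0.023,-0.048],[0,0,0],[0,0,0]])

```text
t: 23.27
ee_pos: [0.4696, 0.4328, 0.1002]
ee_rot: [-0.488, -0.512, -0.485, 0.513]
force: [0.1, 0.5, -0.5]
gripper_width: 0.101
```

>>> send_rows(jaw=[255,255,255,255,255,255], linear=[[0.03,0,0],[0.03,0,0],[0.03,0,0],[0.02,0,0],[0,0,0],[0,0,0]], delta_rot=[[0,0,0],[0,0,0],[0,0,0],[0,0,0],[0,0,0],[0,0,0]])

```text
t: 23.77
ee_pos: [0.4704, 0.4328, 0.0852]
ee_rot: [0.488, 0.513, 0.485, -0.513]
force: [0.4, 0.4, -1.3]
gripper_width: 0.101
```

```bash
python3 - <<'E'
from h import *
T,s=pose(); print(T.round(4),np.round(s["force"],1),s["t"])
for c in ["scene","top"]:
    robot.get_image(c); print([(np.round(x["position"],4).tolist(),round(x["conf"],2)) for x in robot.spot_point(c,"basket_foot")[:2]])
E
```

```text
[[ 0.0036  0.9986 -0.053   0.4704]
 [-0.0024 -0.053  -0.9986  0.4328]
 [-1.      0.0038  0.0022  0.0852]
 [ 0.      0.      0.      1.    ]] [ 0.4  0.4 -1.3] 23.7667
[([0.4669, 0.4346, 0.017], 0.84)]
[([0.4713, 0.4358, 0.0169], 0.41)]
```

>>> send_rows(jaw=[255,255,255,255,255], linear=[[0.02,0,0],[0.02,0,0],[0.015,0,0],[0.01,0,0],[0,0,0]], delta_rot=[[0,0,0],[0,0,0],[0,0,0],[0,0,0],[0,0,0]])

```text
t: 24.38
ee_pos: [0.4701, 0.4326, 0.0748]
ee_rot: [-0.488, -0.513, -0.485, 0.513]
force: [0.1, 1.0, -1.6]
gripper_width: 0.103
```

>>> send_rows(jaw=[255,255,255], linear=[[0.012,0,0],[0,0,0],[0,0,0]], delta_rot=[[0,0,0],[0,0,0],[0,0,0]])

```text
t: 24.63
ee_pos: [0.4703, 0.4329, 0.0736]
ee_rot: [0.488, 0.513, 0.485, -0.513]
force: [0.7, 0.5, -1.2]
gripper_width: 0.099
```

>>> send_rows(jaw=[255,255,255,255], linear=[[0.01,0,0],[0.01,0,0],[0,0,0],[0,0,0]], delta_rot=[[0,0,0],[0,0,0],[0,0,0],[0,0,0]])

```text
t: 24.97
ee_pos: [0.4704, 0.4334, 0.0714]
ee_rot: [0.488, 0.514, 0.485, -0.512]
force: [-1.3, 0.4, 3.8]
gripper_width: 0.102
```

>>> send_rows(jaw=[200,160,140,140,140,140,140,140,140,140], linear=[[0,0,0],[0,0,0],[0,0,0],[0,0,0],[-0.04,0,0],[-0.1,0,0],[-0.2,0,0],[-0.2,0,0],[-0.2,0,0],[-0.2,0,0]], delta_rot=[[0,0,0],[0,0,0],[0,0,0],[0,0,0],[0,0,0],[0,0,0],[0,0,0],[0,0,0],[0,0,0],[0,0,0]])

```text
t: 25.8
ee_pos: [0.4695, 0.4337, 0.2146]
ee_rot: [0.488, 0.514, 0.485, -0.512]
force: [0.2, -0.1, -0.3]
gripper_width: 0.453
```

>>> send_rows(jaw=[140,140,140,140,140,140], linear=[[-0.2,0,0],[-0.2,0,0],[-0.2,0,0],[-0.1,0,0],[0,0,0],[0,0,0]], delta_rot=[[0,0,0],[0,0,0],[0,0,0],[0,0,0],[0,0,0],[0,0,0]])

```text
t: 26.3
ee_pos: [0.4692, 0.4342, 0.3184]
ee_rot: [0.488, 0.514, 0.485, -0.512]
force: [0.4, -0.4, 0.4]
gripper_width: 0.449
```

```bash
python3 - <<'E'
from h import *
T,s=pose(); print(T[:3,3],np.round(s["force"],1),s["t"])
im,d=robot.get_image("wrist"); cv2.imwrite("pics/w9.png",im)
for c in ["scene","top"]:
    robot.get_image(c)
    for n in ["basket_foot","basket_grip","cover","cover_grip","tray","check_weight","peeler","tape"]:
        print(c,n,[(np.round(x["position"],3).tolist(),round(x["conf"],2)) for x in robot.spot_point(c,n)[:1]])
E
```

```text
[0.46921134 0.43418139 0.31840386] [ 0.4 -0.4  0.4] 26.3
scene basket_foot [([0.469, 0.433, 0.004], 0.97)]
scene basket_grip [([0.475, 0.436, 0.098], 0.75)]
scene cover [([0.586, 0.428, 0.004], 0.61)]
scene cover_grip [([0.59, 0.433, 0.066], 0.6)]
scene tray [([0.533, 0.431, -0.001], 0.79)]
scene check_weight [([0.617, 0.258, 0.002], 0.73)]
scene peeler [([0.457, 0.25, -0.0], 0.71)]
scene tape [([0.732, 0.306, -0.001], 0.67)]
top basket_foot [([0.472, 0.438, 0.002], 0.85)]
top basket_grip [([0.475, 0.434, 0.108], 0.77)]
top cover [([0.584, 0.427, 0.006], 0.74)]
top cover_grip [([0.581, 0.426, 0.075], 0.69)]
top tray [([0.53, 0.439, 0.003], 0.76)]
top check_weight [([0.474, 0.436, 0.004], 0.52)]
top peeler [([0.458, 0.248, -0.001], 0.87)]
top tape [([0.73, 0.304, -0.001], 0.88)]
```

View pics/w9.png

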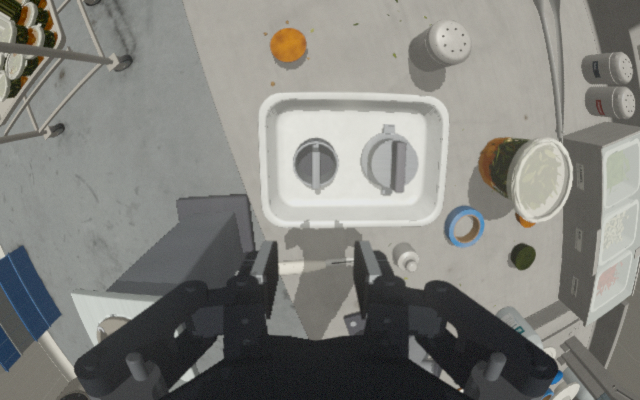

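The basket at (316,165) and the cover at (393,162) stand upright side by side in the tray. The weight, peeler and tape are where they were, and the gripper is clear. I'll hand the job in.

```bash
python3 -c "
from bench import robot
print(robot.finish_job(), robot.get_state()['t'])"
```

```text
the job is handed in; nothing more can be done
the job is handed in; nothing more can be done
```

I freed the cover (pushed in about 7.5 mm, turned 82° counter-clockwise, drawn straight out) and set it upright in the tray. Then I drew the basket out about 143 mm by its bail and stood it beside the cover with a clear gap. I handed the job in at about 27 s of the 61 s allowed.

- **Last checks:** the wrist picture shows both standing upright on the tray floor. Each touched down with only a few newtons. The arm hangs clear at 0.32 m with no force on it. The weight, peeler, tape and tray read where they started, within the 4–8 mm scatter of the readings.
- **First bail grasp missed:** the jaws shut above the crossbar. The depth picture put the fingertips roughly 22–25 mm behind the reported TCP, which does not match the interface text. Going about 20 mm deeper gave a firm grip. The cover was therefore probably held only near the top of its bar, but it did not slip.
- **Readings that disagreed:** one top-camera reading placed the check weight at the basket (confidence 0.52). The scene camera and the picture show the weight in its place.

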